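# Load the stacking cups and index the pump rail

### The arm

A 6-joint arm with a two-finger parallel gripper is mounted at the origin on the work surface. World frame = base frame: x ahead of the robot, y to its left, z up, the work surface at z = 0. Lengths are in mm, angles in degrees, forces in N, time in s.
With the tool pointing down it reaches from about 325 to 900 mm from the base axis. Payload 6.1 kg.
Tool frame: the origin (TCP) lies at the centre of the arm's flange, where the gripper is bolted on; the fingertips stand 173 mm ahead of it and the grasp point (between the pads) lies 155 mm ahead of it; x points along the fingers, y is the direction in which the jaws open and shut, and the axes are right-handed (so a half turn about x gives the same grasp; the last joint's range is limited). The gripper opens to 85 mm and grips with 20 to 120 N. Pads are 22 mm wide; open, the fingers measure 114 mm over their backs; the gripper's body (76 mm by 85 mm) begins 54 mm behind the grasp point. The pads swing forward as they close: fully open they stand 13 mm farther back than shut.
Start: joints at [-72.313, 12.628, 87.462, -0, 79.91, -7.225], TCP at [263.261, -566.843, 404.7] pointing down, gripper open.
Joint ranges: [-170.65, 170.65], [-52.31, 119.04], [5.05, 147.46], [-71.25, 251.25], [11.57, 151.72], [-153.62, 153.62]. Speed limits (degrees/s): [147.25, 147.25, 172.46, 180, 180, 180].

### API

Orientations are given as a 3x3 rotation matrix whose columns are the frame's x, y, z axes.
In Python, from plant import manip gives the robot as it stands. The module is installed in compiled form; this text tells all that it offers.
- The arm moves only by the tool arm_command, never from a script. Its argument "moves" is a list of rows, each a list of 3 entries, a list of its own where there are three numbers: the shift along the tool's x, y, z in mm, then the turn about the tool's x in rad, then the finger opening in mm, from 0 to 85.4. A call has exactly 8 rows; each row shifts and turns the commanded pose from where the row before left it, along the tool's axes as they then stand; what a row does not reach is not made up. A row lasts 1/10 s, in which the tool goes at most 50 mm and 8.59 degrees, less where a joint would pass 70% of its speed; a pose out of reach is approached as far as the arm can. A call is refused whole if a number of a shift passes 50 or a number of a turn 0.15, either way. A call with a gripper value outside its range is refused whole. The fingers move at their own pace and stop on an object; "grip_force" is the grip in N (left out, the last holds). Time passes only in rows, so rows that do not move let the fingers close, or fill a call up. It gives the time, the measured TCP pose, the force and the opening at its end, in the units of the state.
- manip.read_state(): the state, without advancing time (a new reading comes with each control period).
- manip.capture(name): name is "scene" or "top" or "wrist"; returns the picture (480x640x3 uint8, red, green, blue); there is no depth.
- manip.camera_params(name): a dict with "K" (3x3 intrinsics, pixels), "R" (3x3) and "t" (3): a world point X has camera coordinates R X + t; the wrist camera has in their place "mount" (4x4, takes a point from camera to tool coordinates, whose origin is the TCP and whose axes are the tool frame's). Camera axes: x right, y down, z forward; pixel columns grow to the right and rows downward; lengths in mm; the calibration is good to about 2 mm. A picture is of the moment at which its call begins: read the wrist's pose just before it. camera_params takes no time and is no camera call.
- manip.close_job(): hands the job in, once; it reports no verdict.
Trained networks look in the newest picture that a camera, given by its name, has taken for a name from the list of things; names that differ only in an ending like _2 or _b are one class to them, and where a whole thing is asked for, a point or a joint stands for the part that bears it (a point fixed in the world has none). Each returns a list of dicts, best first, with "score" (0 to 1); they miss things now and then, are a little off and sometimes report something else, mostly with a low value. They report only what shows in the picture. A call takes as long as a camera call. They do not tell look-alikes from the thing itself.
- manip.recognise(camera, thing): "point" ([x, y, z] in mm, in world coordinates, good to about 4 mm: the middle of the surface that is visible of it).
- manip.pinpoint(camera, thing): "point" ([x, y, z] in mm, in world coordinates, good to about 4 mm: a listed point, or the origin of a listed thing).
The state is a dict: "clock": time; "joint_pos": joint angles; "qvel": joint speeds; "joint_torque": joint torques, N m; "ee_pos": TCP position; "tcp_rot": TCP orientation; "wrist_force": force on the tool from outside, world axes, zero at the start; "moment": the same for the moment, N m; "width": opening from 0.0 (shut) to 1.0 (fully open).
Only numpy, scipy, OpenCV 4.12 (cv2) and the standard library are available. Lean on these libraries where they do the work, as an engineer would, in place of code of your own. Each camera call takes 0.05 s, during which the arm holds its last target.

### The job

Get the paint pump ready: nest the two loose stacking cups, one after the other and fully seated, into the cup that is fixed on the rail's carriage. Then grip the carriage's upright handle and slide the carriage along its rail until you feel its ball click into the notch under the pump's spout, without running on past the notch. Finish holding the carriage there by its handle, keep gripping it and do not let go, and leave the other things on the table undisturbed.

Things in the scene. Friction and masses are not known exactly. Their poses are not given: they have to be found in the camera images.
- rail: plywood plinth 100 x 460 mm with two steel rods along its own y, end blocks 42 mm high at both ends. Fixed. Origin: centre of its underside; +y is the way the carriage has to slide to the notch, x and z (up) are the carriage's too. The carriage starts 125 to 245 mm short of the notch, with about 1.5 N of sliding friction.
- carriage: sliding carriage, deck 92 mm (x) by 80 mm (y). Origin: centre of the deck's top, 42 mm above the table, also the underside centre of the stacking cup fixed on it (same shape as the loose cups, its rim 82 mm above the origin). Axes as the rail's. The handle stands on a 26 mm wide tongue on the -x side. It stays where it is left.
- handle (a point): point in the carriage's upright handle, an aluminium blade 26 mm along x and 14 mm along y, centred at carriage x = -105 mm, its top 58 mm above the deck (100 mm above the table). This point is on the blade's axis, 13 mm below its top. Grip it across its 14 mm, fingers closing along the rail. Axes as the carriage's.
- notch (a point): the notch, between two rounded bumps: the carriage is home when its origin is at this point. A spring ball under the deck meets the first bump 13 mm before home (resistance up by 6 to 12 N), tops it 6 mm before home, drops in and pulls the carriage home; 6 mm past home it tops the second bump and runs out. At home about 4 N plus friction move it either way. Axes as the rail's.
- station: pump station clamped to the rail, fixed: white pump bottle 80 mm across and 280 mm tall with its pump, standing at x = +125, y = +60 mm of the notch, its black spout reaching over the notch, 233 mm above the table at its tip. Origin: on the table right below the notch, axes as the rail's.
- cup_a: loose stacking cup, upright, 82 mm tall, open top: a collar 62 mm across (wall 3 mm) over the upper 32 mm, then a body 53 mm across, from 30 mm height down a cone to a foot 32 mm across. Nested in another such cup, its collar rests on the other's rim: it stands 32 mm higher, its 32 mm collar exposed. Origin: centre of its underside, z up. About 90 g.
- cup_b: loose stacking cup identical to cup_a; the two may go in in either order. Origin: centre of its underside.
- brush_jar: bystander: glass jar, 72 mm across and 110 mm tall, full of brushes that reach to 255 mm; origin at the centre of its underside. Leave alone.
- paint_bottle: bystander: small closed bottle, 42 mm across, 100 mm tall; origin at the centre of its underside. Leave alone.
- tube_a: bystander: bare metal paint tube lying on the table, 105 mm long, 38 mm wide, 14 mm thick, cap to its own +x; origin under its middle. Leave alone.
- tube_b: bystander: second lying paint tube of the same shape and size. Leave alone.
- mug: bystander: mug with a handle, 80 mm across, 90 mm tall; origin at the centre of its underside. Leave alone.
- palette: bystander: round flat mixing dish, 170 mm across, 12 mm thick; origin at the centre of its underside. Leave alone.
There are look-alikes about, which are no part of the job. What is shaped like the cup_a but brown or orange is not meant.

How it is judged:
By the outcome, as a careful person would: the job done as asked, in the order asked, and still so for the second after the job is handed in, while the arm keeps its last pose, push and grip.
It also fails if it takes over 69 s, if anything falls off the work surface, if the arm or the gripper's body presses on something with over 40 N, if the wrist force passes 120 N, or if a joint passes its speed limit or range.

## Working session

There is one attempt and no reset: what is moved stays moved. The work goes in short steps, Python scripts to look and compute and a tool call to move; the robot and the scene stay as the last step left them, time stands still between calls to the robot, and variables do not carry over. Pictures are saved under pics/ and viewed, and the job is handed in when it is done.

Besides the shell and the picture viewer there is one more tool, called after ">>>" as name(argument=value, ...) on one line, values as JSON. arm_command: Moves the arm, as the interface text tells. Its arguments: {"type":"object","properties":{"moves":{"type":"array"},"grip_force":{"type":"number"}},"required":["moves"]}

```bash
mkdir -p pics; ls
python3 - <<'E'
from plant import manip
import cv2, numpy as np
s=manip.read_state(); print(s)
for c in ["scene","top"]:
    im=manip.capture(c); cv2.imwrite(f"pics/{c}0.png",im[:,:,::-1])
    for t in ["cup_a","carriage","handle","notch","rail","station"]:
        f=manip.pinpoint(c,t)
        print(c,t,[(np.round(d["point"],0).tolist(),round(d["score"],2)) for d in f][:6])
for c in ["scene","top","wrist"]:
    print(c,manip.camera_params(c))
E
```

```text
pics
{'clock': 0.0, 'joint_pos': array([-7.23122873e+01,  1.26783734e+01,  8.75270077e+01,  6.30482744e-04,
        7.99093762e+01, -7.22363661e+00]), 'qvel': array([-0.05642842, -0.02138303, -0.04399629, -0.01161598,  0.07341236,
       -0.04854787]), 'joint_torque': array([ 6.23969827e-04, -4.96903825e+01, -3.89385152e+01, -9.64435844e-05,
        1.10027436e-02, -8.95442440e-06]), 'ee_pos': array([ 263.18882607, -566.5865107 ,  403.55355111]), 'tcp_rot': array([[-5.98214201e-04,  4.21213123e-01, -9.06961492e-01],
       [ 1.91149917e-03, -9.06959515e-01, -4.21213466e-01],
       [-9.99997994e-01, -1.98563201e-03, -2.62592471e-04]]), 'wrist_force': array([ 0.05236124,  0.11871175, -0.76252017]), 'moment': array([ 0.01707618, -0.03463609, -0.02031082]), 'width': 1.0021122172668946}
scene cup_a [([709.0, 226.0, 4.0], 0.91), ([422.0, 360.0, 2.0], 0.83), ([431.0, 75.0, 0.0], 0.71), ([544.0, 309.0, 0.0], 0.6)]
scene carriage [([622.0, -178.0, 42.0], 0.78), ([504.0, 198.0, -3.0], 0.74)]
scene handle [([514.0, -190.0, 90.0], 0.88)]
scene notch [([604.0, -14.0, 41.0], 0.84)]
scene rail [([
[... 1066 characters left out ...]
0.99997137, -0.00590702],
       [-0.99261256, -0.00397822, -0.12126206],
       [ 0.12123509,  0.00643687, -0.99260295]]), 't': array([-118.21545526,  550.73254461, 1287.77258025])}
wrist {'K': array([[349.96092918,   0.        , 324.3121214 ],
       [  0.        , 349.96092918, 239.75101251],
       [  0.        ,   0.        ,   1.        ]]), 'mount': array([[ 1.27467223e-04, -2.62846817e-01,  9.64837569e-01,
         3.16064421e+01],
       [ 9.99999952e-01, -2.39431502e-04, -1.97339978e-04,
         4.20308128e-01],
       [ 2.82882694e-04,  9.64837548e-01,  2.62846774e-01,
        -6.64524971e+01],
       [ 0.00000000e+00,  0.00000000e+00,  0.00000000e+00,
         1.00000000e+00]])}
```

View pics/scene0.png

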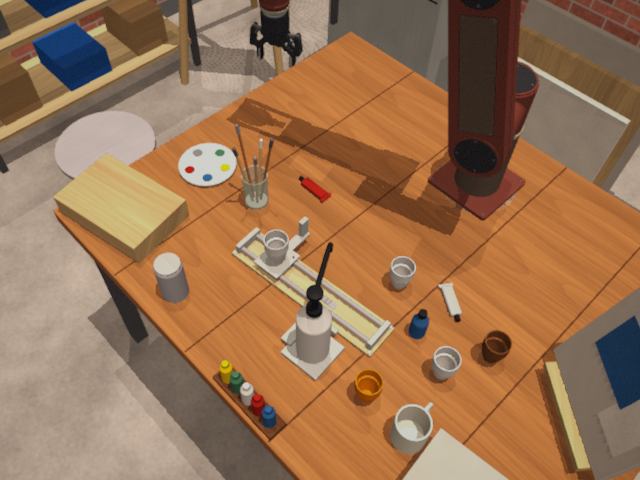

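View pics/top0.png

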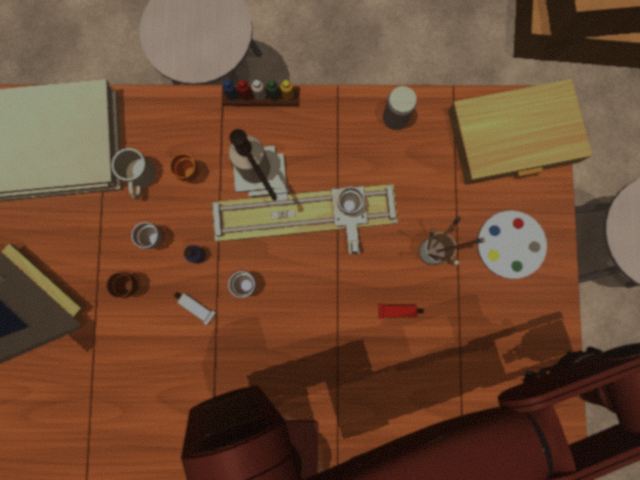

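Look-alike candidates in the scene picture: grey cup (402,273), grey cup (446,364), orange cup (368,388), brown cup (496,347), plus the fixed cup (276,245) and the mug (411,428). In the top picture the grey loose cups are at (242,285) and (146,236). By colour I choose the two grey ones, and I'll check with a crop.

```bash
cat > h.py <<'E'
import numpy as np, cv2
from plant import manip
def yawz(R): return np.degrees(np.arctan2(R[1,2],R[0,2]))
def Rof(psi):
    c,s=np.cos(np.radians(psi)),np.sin(np.radians(psi))
    return np.array([[0,-s,c],[0,c,s],[-1,0,0.]])
def plan(tgt,psi=None,n=8,s=None,dyaw=None,shiftfirst=True):
    """rows to go straight to TCP tgt; dyaw = signed total yaw change in deg"""
    s=s or manip.read_state(); R=s["tcp_rot"]; p=s["ee_pos"]
    y0=yawz(R)
    if dyaw is None: dyaw=0 if psi is None else (psi-y0+180)%360-180
    step=(np.array(tgt)-p)/n
    for i in range(n):
        Ri=Rof(y0+dyaw*i/n)
        print("[%s],%.3f"%(np.round(Ri.T@step,1).tolist(),-np.radians(dyaw)/n))
def st():
    s=manip.read_state()
    print("t%.2f"%s["clock"],"p",np.round(s["ee_pos"],1),"yaw %.1f"%yawz(s["tcp_rot"]),"F",np.round(s["wrist_force"],1),"w %.3f"%s["width"])
    return s
def wrist(name):
    s=manip.read_state(); im=manip.capture("wrist"); cv2.imwrite(f"pics/{name}.png",im[:,:,::-1]); return s,im
P=manip.camera_params("wrist")
def w2px(X,s):
    T=s["tcp_rot"].T@(np.array(X)-s["ee_pos"]); M=P["mount"]; c=M[:3,:3].T@(T-M[:3,3]); u=P["K"]@c; return u[:2]/u[2]
def px2w(u,s,z):
    d=P["mount"][:3,:3]@np.linalg.solve(P["K"],[u[0],u[1],1.]); d=s["tcp_rot"]@d
    o=s["ee_pos"]+s["tcp_rot"]@P["mount"][:3,3]; return o+d*(z-o[2])/d[2]
def show(cam,t):
    for d in manip.pinpoint(cam,t)[:5]: print(cam,t,np.round(d["point"],1),round(d["score"],2))
E
python3 - <<'E'
from h import *
a=cv2.imread("pics/scene0.png"); 
cv2.imwrite("pics/crop0.png",cv2.resize(a[230:430,340:540],(600,600),interpolation=3))
s=st()
d=(6-yawz(s["tcp_rot"]))%360; print(d)
plan([429,75,404],n=24,dyaw=d)
E
```

```text
t0.70 p [ 263.3 -566.8  404.8] yaw -155.1 F [-0.7 -0.6 -0.4] w 1.000
161.0870435189694
[[0.0, -21.3, -17.5]],-0.117
[[0.0, -19.2, -19.9]],-0.117
[[0.0, -16.7, -22.0]],-0.117
[[0.0, -14.0, -23.8]],-0.117
[[0.0, -11.1, -25.3]],-0.117
[[0.0, -8.1, -26.4]],-0.117
[[0.0, -5.0, -27.2]],-0.117
[[0.0, -1.7, -27.6]],-0.117
[[0.0, 1.5, -27.6]],-0.117
[[0.0, 4.7, -27.2]],-0.117
[[0.0, 7.8, -26.5]],-0.117
[[0.0, 10.9, -25.4]],-0.117
[[0.0, 13.8, -23.9]],-0.117
[[0.0, 16.5, -22.2]],-0.117
[[0.0, 19.0, -20.1]],-0.117
[[0.0, 21.2, -17.7]],-0.117
[[0.0, 23.1, -15.1]],-0.117
[[0.0, 24.7, -12.3]],-0.117
[[0.0, 26.0, -9.4]],-0.117
[[0.0, 26.9, -6.3]],-0.117
[[0.0, 27.5, -3.1]],-0.117
[[0.0, 27.6, 0.2]],-0.117
[[0.0, 27.4, 3.4]],-0.117
[[0.0, 26.8, 6.6]],-0.117
```

View pics/crop0.png

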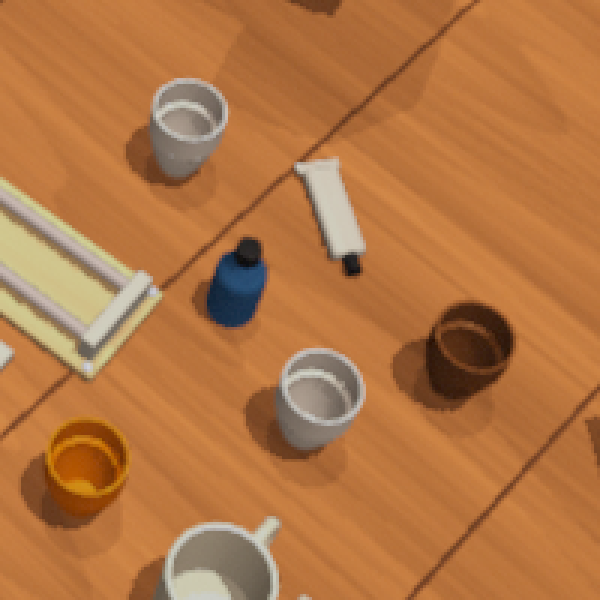

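The crop shows the two grey cups at scene (402,273) and (446,364). They match the fixed grey cup; the orange and brown ones are decoys. I'm moving to hover over the first.

>>> arm_command(moves=[[[0,-21.3,-17.5],-0.117,85],[[0,-19.2,-19.9],-0.117,85],[[0,-16.7,-22],-0.117,85],[[0,-14,-23.8],-0.117,85],[[0,-11.1,-25.3],-0.117,85],[[0,-8.1,-26.4],-0.117,85],[[0,-5,-27.2],-0.117,85],[[0,-1.7,-27.6],-0.117,85]])

```text
clock: 1.5
ee_pos: [318.8, -351.8, 404.9]
tcp_rot: [[0.0, 0.981, -0.194], [-0.0, -0.194, -0.981], [-1.0, 0.0, 0.0]]
wrist_force: [0.0, -0.1, -0.1]
width: 0.99
```

>>> arm_command(moves=[[[0,1.5,-27.6],-0.117,85],[[0,4.7,-27.2],-0.117,85],[[0,7.8,-26.5],-0.117,85],[[0,10.9,-25.4],-0.117,85],[[0,13.8,-23.9],-0.117,85],[[0,16.5,-22.2],-0.117,85],[[0,19,-20.1],-0.117,85],[[0,21.2,-17.7],-0.117,85]])

```text
clock: 2.3
ee_pos: [374.4, -137.9, 405.0]
tcp_rot: [[0.001, 0.738, 0.675], [-0.0, 0.675, -0.738], [-1.0, 0.0, 0.001]]
wrist_force: [0.2, 0.4, -0.1]
width: 0.999
```

>>> arm_command(moves=[[[0,23.1,-15.1],-0.117,85],[[0,24.7,-12.3],-0.117,85],[[0,26,-9.4],-0.117,85],[[0,26.9,-6.3],-0.117,85],[[0,27.5,-3.1],-0.117,85],[[0,27.6,0.2],-0.117,85],[[0,27.4,3.4],-0.117,85],[[0,26.8,6.6],-0.117,85]])

```text
clock: 3.1
ee_pos: [430.2, 76.0, 405.0]
tcp_rot: [[0.001, -0.106, 0.994], [-0.0, 0.994, 0.106], [-1.0, -0.0, 0.001]]
wrist_force: [0.3, -0.7, 1.2]
width: 0.999
```

Run:
```python
from h import *
st()
s,im=wrist("w1"); s2=st()
show("wrist","cup_a"); print(w2px([429,75,82],s))
```

```text
t3.10 p [430.2  76.  405. ] yaw 6.1 F [ 0.3 -0.7  1.2] w 0.999
t3.15 p [430.7  78.5 405.1] yaw 6.5 F [-1.4  0.5  0.3] w 0.999
wrist cup_a [4.217e+02 3.619e+02 3.000e-01] 0.72
wrist cup_a [541.4 311.4   4.2] 0.64
wrist cup_a [426.5  77.   -3. ] 0.6
[323.77546251 223.24932171]
```

View pics/w1.png

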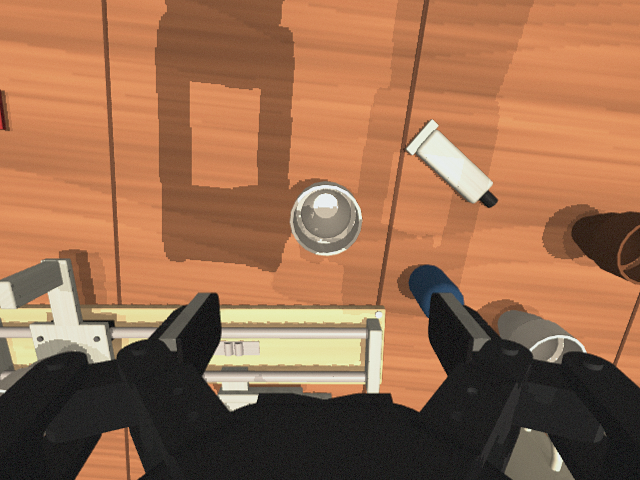

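The picture shows the grey cup's rim centred at about (326,218), with nothing close enough to block the fingers.

Run:
```python
from h import *
s=st(); s,im=wrist("w2")
g=cv2.cvtColor(im,cv2.COLOR_RGB2GRAY)
c=cv2.HoughCircles(g[150:290,260:400],cv2.HOUGH_GRADIENT,1,30,param1=100,param2=15,minRadius=32,maxRadius=42)
print(c)
u=w2px([429,75,82],s);print(u)
if c is not None:
    for q in c[0][:2]: print(px2w([q[0]+260,q[1]+150],s,82))
```

```text
t3.20 p [430.4  77.  404.9] yaw 6.1 F [ 0.4 -0.2 -0.1] w 0.996
[[[64.5 69.5 35.8]]]
[322.25494319 223.01034324]
[425.76586528  76.57574614  82.        ]
```

>>> arm_command(moves=[[[20,0,-2],0,85],[[25,0,-2],0,85],[[25,0,0],0,85],[[25,0,0],0,85],[[25,0,0],0,85],[[25,0,0],0,85],[[25,0,0],0,85],[[10,0,0],0,85]])

```text
clock: 4.05
ee_pos: [424.9, 73.5, 222.6]
tcp_rot: [[-0.004, -0.098, 0.995], [-0.0, 0.995, 0.098], [-1.0, 0.0, -0.004]]
wrist_force: [-0.1, -0.5, 0.5]
width: 0.996
```

>>> arm_command(moves=[[[0,0,0],0,58],[[0,0,0],0,55],[[0,0,0],0,55],[[0,0,0],0,55],[[0,0,0],0,55],[[0,0,0],0,55],[[0,0,0],0,55],[[0,0,0],0,55]], grip_force=40)

```text
clock: 4.85
ee_pos: [426.7, 74.4, 225.4]
tcp_rot: [[0.002, -0.101, 0.995], [-0.0, 0.995, 0.101], [-1.0, -0.0, 0.002]]
wrist_force: [0.1, -0.3, 5.9]
width: 0.73
```

Run:
```python
from h import *
s=st(); s,im=wrist("w3")
```

```text
t4.85 p [426.7  74.4 225.4] yaw 5.8 F [ 0.1 -0.3  5.9] w 0.730
```

View pics/w3.png

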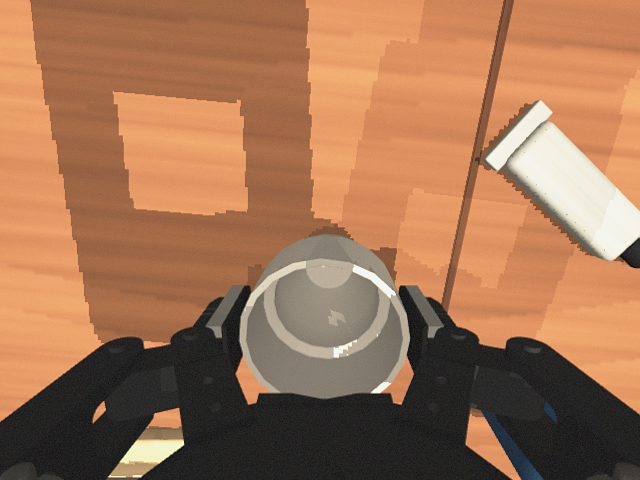

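Gripped on the collar (62 mm). Next I lift it and go round to the carriage.

>>> arm_command(moves=[[[-15,0,0],0,55],[[-25,-5,0],0,55],[[-25,-20,0],0,55],[[-30,-35,0],0,55],[[-30,-45,0],0,55],[[-30,-45,0],0,55],[[-20,-45,0],0,55],[[0,-40,10],0,55]])

```text
clock: 5.7
ee_pos: [459.4, -153.9, 398.6]
tcp_rot: [[0.005, -0.1, 0.995], [-0.003, 0.995, 0.1], [-1.0, -0.003, 0.005]]
wrist_force: [0.6, -0.2, -0.4]
width: 0.73
```

>>> arm_command(moves=[[[0,-25,25],0,55],[[0,-15,40],0,55],[[0,0,45],0,55],[[0,0,45],0,55],[[0,0,45],0,55],[[0,0,35],0,55],[[0,0,15],0,55],[[0,0,0],0,55]])

```text
clock: 6.5
ee_pos: [713.2, -165.4, 393.0]
tcp_rot: [[-0.002, -0.102, 0.995], [0.001, 0.995, 0.102], [-1.0, 0.001, -0.002]]
wrist_force: [0.1, -0.6, -0.1]
width: 0.728
```

Run:
```python
from h import *
s=st(); s,im=wrist("w4")
for t in ["carriage","handle","notch","cup_a"]: show("wrist",t)
print(w2px([620.5,-178,124],s))
```

```text
t6.50 p [ 713.2 -165.4  393. ] yaw 5.9 F [ 0.1 -0.6 -0.1] w 0.728
wrist carriage [ 621.5 -180.1   39.9] 0.83
wrist carriage [601.4 -71.6   2.2] 0.23
wrist notch [606.8 -12.5  39.7] 0.92
wrist cup_a [ 714.6 -164.1  168.4] 0.64
[319.62247794 100.68830483]
```

View pics/w4.png

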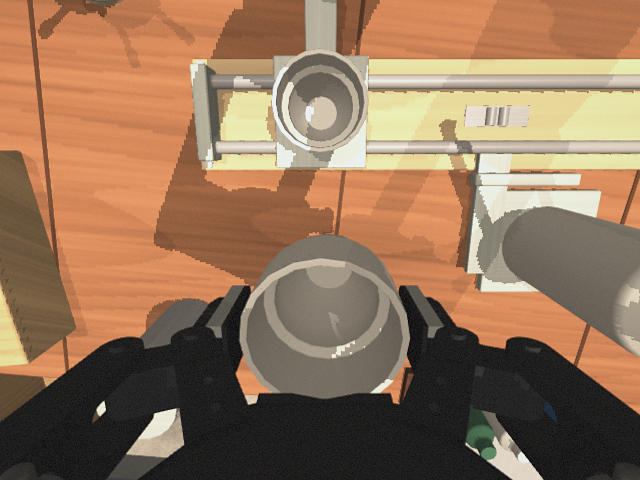

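Run:
```python
from h import *
im=cv2.imread("pics/w4.png")
a=cv2.resize(im[40:165,260:385],(600,600),interpolation=cv2.INTER_CUBIC)
cv2.imwrite("pics/c4a.png",a)
b=cv2.resize(im[225:415,230:425],(780,760)[0:1]+(760,),interpolation=cv2.INTER_CUBIC)[:600] if 0 else cv2.resize(im[225:415,230:425],(585,570),interpolation=cv2.INTER_CUBIC)
cv2.imwrite("pics/c4b.png",b)
```

```text
(no output)
```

View pics/c4a.png

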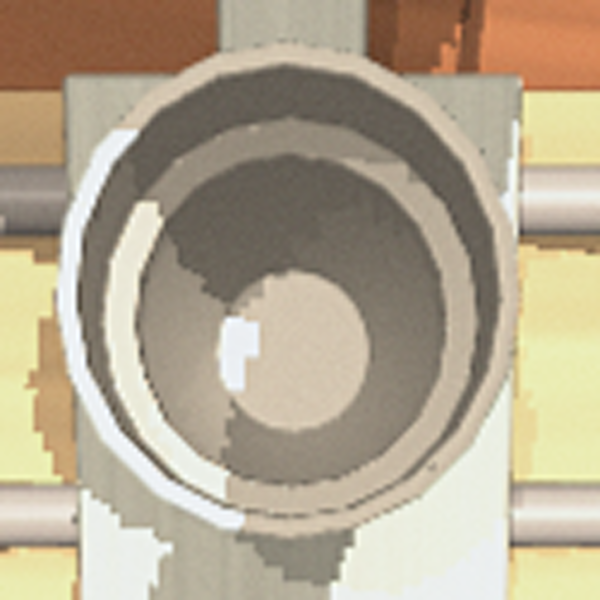

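View pics/c4b.png

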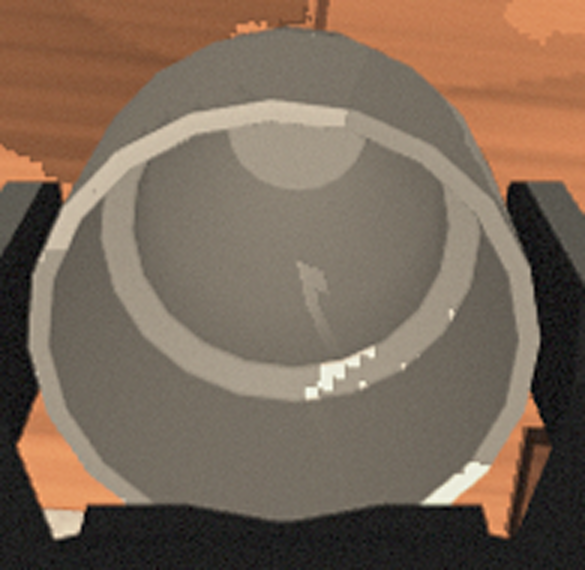

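```bash
cat > fit.py <<'E'
from h import *
from scipy.optimize import least_squares
def fit(pts,s,z,r=31,freez=False):
    pts=np.array(pts,float)
    def f(v):
        return [np.hypot(*(px2w(u,s,v[2] if freez else z)[:2]-v[:2]))-r for u in pts]
    x0=px2w(pts.mean(0),s,z)[:2]
    q=least_squares(f,list(x0)+([z] if freez else [])); return q.x,np.abs(q.fun).max()
E
python3 - <<'E'
from fit import *
s=manip.read_state()
c=np.array([(29,330),(62,215),(145,137),(270,99),(345,109),(400,135),(480,195),(538,330),(520,430),(42,405),(95,470),(490,475)])/3+[230,225]
for fz in (0,1): 
    x,e=fit(c,s,249.6,freez=fz); print(x,e, s["tcp_rot"].T@(np.array([x[0],x[1],249])-s["ee_pos"]))
a=np.array([(58,280),(287,43),(517,290),(287,535),(135,130),(130,465),(440,465),(445,120)])/4.8+[260,40]
for fz in (0,1): print(fit(a,s,124,freez=fz))
st()
E
```

```text
[ 714.0153802  -166.21529292] 1.1856684822378227 [ 1.46197210e+02 -8.41899335e-02  3.03948124e+00]
[ 713.92681385 -166.22381962  249.80677407] 1.2602137249486773 [ 1.46197264e+02 -8.37742307e-02  2.95050637e+00]
(array([ 619.55805164, -178.71058085]), np.float64(2.137824206189997))
(array([ 618.83836054, -178.86256176,  117.68923726]), np.float64(1.4083409992359215))
t6.75 p [ 711.1 -166.4  395.2] yaw 5.8 F [ 0.7 -0.2 -0.2] w 0.727
```

>>> arm_command(moves=[[[0,0,-15],0,55],[[0,-1,-25],0,55],[[0,-1,-25],0,55],[[0,-1,-20],0,55],[[10,0,-10],0,55],[[15,0,0],0,55],[[11,0,0],0,55],[[0,0,0],0,55]])

```text
clock: 7.55
ee_pos: [617.1, -178.4, 356.3]
tcp_rot: [[-0.004, -0.101, 0.995], [0.002, 0.995, 0.101], [-1.0, 0.002, -0.004]]
wrist_force: [-0.4, 0.2, -1.3]
width: 0.732
```

Run:
```python
from h import *
s=st(); s,im=wrist("w5"); 
t=manip.capture("top"); c=manip.capture("scene"); st()
cv2.imwrite("pics/t5.png",cv2.resize(t[120:320,250:450,::-1],(600,600),interpolation=2))
cv2.imwrite("pics/s5.png",cv2.resize(c[150:310,180:340,::-1],(600,600),interpolation=2))
```

```text
t7.55 p [ 617.1 -178.4  356.3] yaw 5.8 F [-0.4  0.2 -1.3] w 0.732
t7.70 p [ 618.2 -178.7  359.1] yaw 5.8 F [ 0.5 -0.4 -0.3] w 0.728
```

View pics/w5.png

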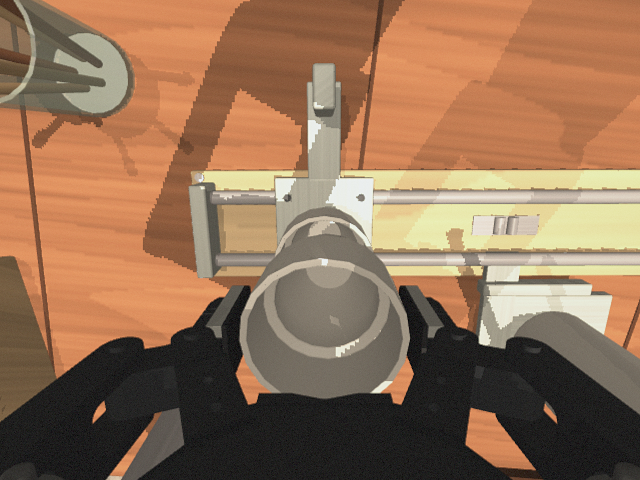

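View pics/s5.png

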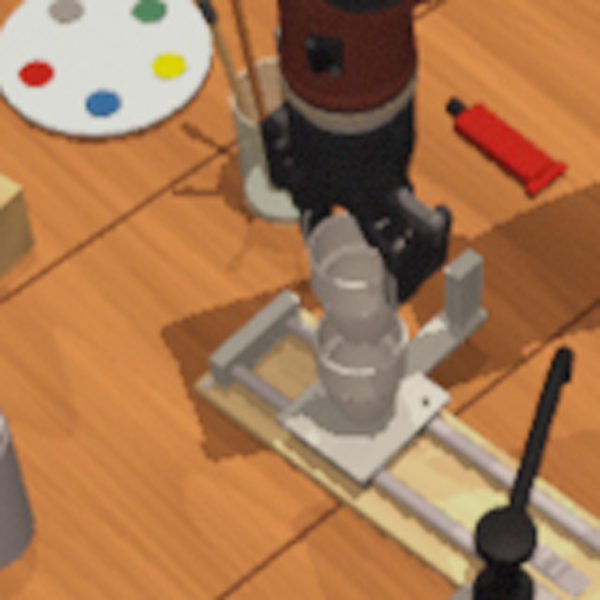

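Run:
```python
from h import *
s=manip.read_state(); 
s,im=wrist("w6"); o=cv2.resize(im[190:420,220:430,::-1],(840,920),interpolation=cv2.INTER_CUBIC)
print(st()["ee_pos"])
o=cv2.resize(im[195:295,260:390,::-1],(780,600),interpolation=cv2.INTER_CUBIC)
th=np.linspace(0,2*np.pi,120)
for (x,y,z,r,col) in [(620.0,-178.4,124,31,(0,0,255)),(620.0,-178.4,124,28,(0,0,255))]:
    for t in th:
        u=(w2px([x+r*np.cos(t),y+r*np.sin(t),z],s)-[260,195])*6+3; cv2.circle(o,(int(u[0]),int(u[1])),2,col,-1)
cv2.imwrite("pics/c6.png",o)
```

```text
t7.75 p [ 618.3 -178.7  359.5] yaw 5.8 F [ 0.5  0.5 -0.3] w 0.730
[ 618.25457283 -178.71899028  359.51504647]
```

View pics/c6.png

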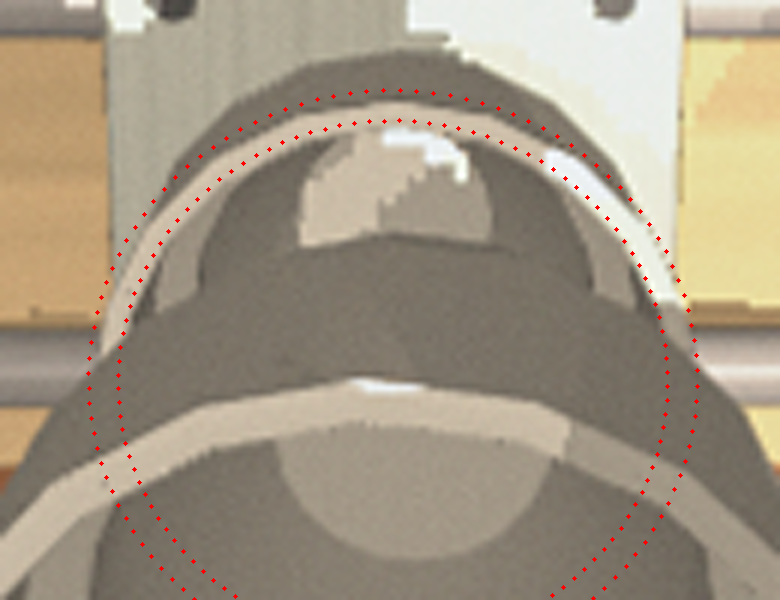

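>>> arm_command(moves=[[[5,0,0.7],0,55],[[8,0,0],0,55],[[8,0,0],0,55],[[6,0,0],0,55],[[4,0,0],0,55],[[3,0,0],0,55],[[0,0,0],0,55],[[0,0,0],0,55]])

```text
clock: 8.55
ee_pos: [618.5, -178.7, 325.4]
tcp_rot: [[0.0, -0.101, 0.995], [-0.0, 0.995, 0.101], [-1.0, -0.0, 0.0]]
wrist_force: [-0.5, -0.6, -1.5]
width: 0.73
```

Run:
```python
from h import *
s=st(); s,im=wrist("w7"); cv2.imwrite("pics/c7.png",cv2.resize(im[195:295,260:390,::-1],(780,600),interpolation=cv2.INTER_CUBIC)); st()
```

```text
t8.55 p [ 618.5 -178.7  325.4] yaw 5.8 F [-0.5 -0.6 -1.5] w 0.730
t8.60 p [ 618.5 -178.7  325.6] yaw 5.8 F [-0.1 -0.1 -0.9] w 0.728
```

View pics/c7.png

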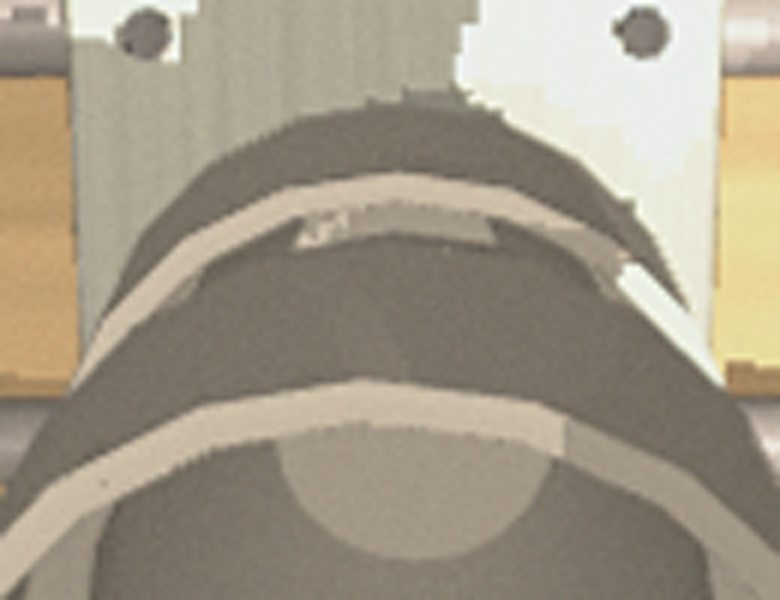

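>>> arm_command(moves=[[[2,0,0],0,55],[[2,0,0],0,55],[[2,0,0],0,55],[[2,0,0],0,55],[[2,0,0],0,55],[[2,0,0],0,55],[[1,0,0],0,55],[[0,0,0],0,55]])

```text
clock: 9.4
ee_pos: [618.4, -178.6, 311.9]
tcp_rot: [[-0.0, -0.101, 0.995], [0.0, 0.995, 0.101], [-1.0, 0.0, -0.0]]
wrist_force: [-0.5, 0.6, 0.4]
width: 0.729
```

>>> arm_command(moves=[[[2,0,0],0,55],[[2,0,0],0,55],[[2,0,0],0,55],[[2,0,0],0,55],[[2,0,0],0,55],[[1.5,0,0],0,55],[[0.5,0,0],0,55],[[0,0,0],0,55]])

```text
clock: 10.2
ee_pos: [618.5, -178.7, 300.3]
tcp_rot: [[0.0, -0.101, 0.995], [-0.0, 0.995, 0.101], [-1.0, -0.0, 0.0]]
wrist_force: [0.1, -0.1, -0.4]
width: 0.73
```

>>> arm_command(moves=[[[0,0,0],0,70],[[0,0,0],0,85],[[0,0,0],0,85],[[0,0,0],0,85],[[-5,0,0],0,85],[[-15,0,0],0,85],[[-25,0,0],0,85],[[-25,0,0],0,85]])

```text
clock: 11.0
ee_pos: [618.4, -178.7, 371.9]
tcp_rot: [[0.0, -0.101, 0.995], [-0.0, 0.995, 0.101], [-1.0, -0.0, 0.0]]
wrist_force: [0.2, -0.8, 0.2]
width: 0.996
```

>>> arm_command(moves=[[[-30,0,0],0,85],[[-20,0,20],0,85],[[0,0,30],0,85],[[0,0,30],0,85],[[0,0,10],0,85],[[0,0,0],0,85],[[0,0,0],0,85],[[0,0,0],0,85]])

```text
clock: 11.8
ee_pos: [707.4, -169.7, 420.9]
tcp_rot: [[0.0, -0.101, 0.995], [-0.0, 0.995, 0.101], [-1.0, -0.0, 0.0]]
wrist_force: [0.1, 0.6, -0.1]
width: 0.995
```

Run:
```python
from h import *
s=st(); s,im=wrist("w8"); c=manip.capture("scene"); st()
cv2.imwrite("pics/s8.png",cv2.resize(c[180:300,220:340,::-1],(600,600),interpolation=2))
```

```text
t11.80 p [ 707.4 -169.7  420.9] yaw 5.8 F [ 0.1  0.6 -0.1] w 0.995
t11.90 p [ 707.3 -169.8  420.7] yaw 5.8 F [-0.2 -0.2  0.9] w 0.992
```

View pics/w8.png

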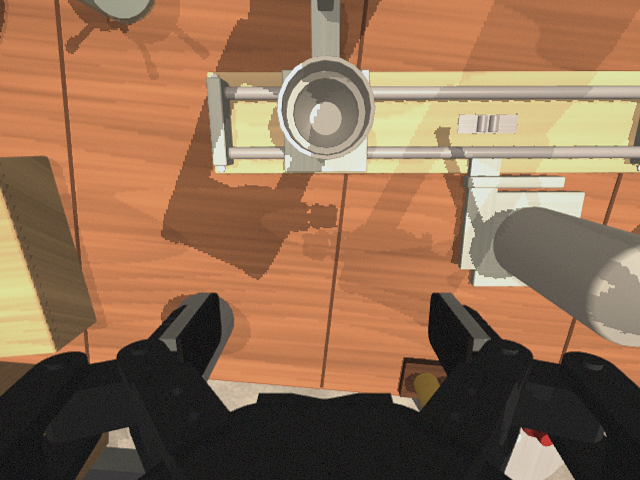

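View pics/s8.png

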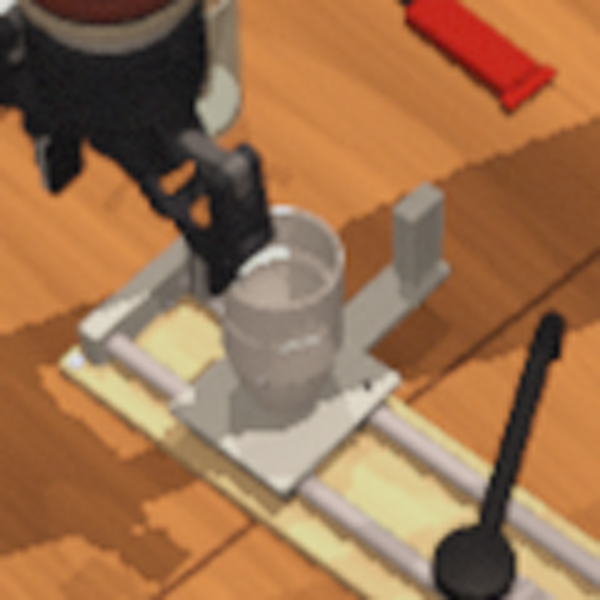

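Cup A sits upright in the fixed cup: in the wrist view its rim is concentric at (326,107), and the scene view shows the exposed collar. I'll go for the second grey cup, keeping clear of the spout.

>>> arm_command(moves=[[[0,0,-25],0,85],[[0,0,-40],0,85],[[0,0,-45],0,85],[[0,3,-45],0,85],[[0,10,-40],0,85],[[0,20,-25],0,85],[[0,35,-10],0,85],[[0,40,5],0,85]])

```text
clock: 12.7
ee_pos: [471.0, -84.9, 420.6]
tcp_rot: [[0.001, -0.097, 0.995], [-0.001, 0.995, 0.097], [-1.0, -0.001, 0.001]]
wrist_force: [1.2, 0.6, 0.1]
width: 0.997
```

>>> arm_command(moves=[[[0,45,5],0,85],[[0,45,5],0,85],[[0,45,5],0,85],[[0,45,5],0,85],[[0,45,5],0,85],[[0,45,15],0,85],[[0,45,20],0,85],[[0,40,20],0,85]])

```text
clock: 13.5
ee_pos: [516.5, 278.4, 420.9]
tcp_rot: [[0.001, -0.102, 0.995], [0.001, 0.995, 0.102], [-1.0, 0.0, 0.001]]
wrist_force: [0.9, -0.6, 1.3]
width: 0.992
```

Run:
```python
from h import *
st(); plan([540,308,405],n=4)
```

```text
t13.50 p [516.5 278.4 420.9] yaw 5.8 F [ 0.9 -0.6  1.3] w 0.992
[[4.0, 6.8, 6.6]],-0.000
[[4.0, 6.8, 6.6]],-0.000
[[4.0, 6.8, 6.6]],-0.000
[[4.0, 6.8, 6.6]],-0.000
```

>>> arm_command(moves=[[[4,7,7],0,85],[[4,7,7],0,85],[[4,7,6],0,85],[[4,5,4],0,85],[[0,0,0],0,85],[[0,0,0],0,85],[[0,0,0],0,85],[[0,0,0],0,85]])

```text
clock: 14.3
ee_pos: [538.2, 304.3, 404.6]
tcp_rot: [[0.001, -0.1, 0.995], [0.0, 0.995, 0.1], [-1.0, 0.0, 0.001]]
wrist_force: [0.2, 0.2, -0.7]
width: 0.996
```

Run:
```python
from h import *
s=st(); s,im=wrist("w9")
g=cv2.cvtColor(im,cv2.COLOR_RGB2GRAY); v0,u0=150,250
c=cv2.HoughCircles(g[v0:300,u0:410],cv2.HOUGH_GRADIENT,1,30,param1=100,param2=15,minRadius=32,maxRadius=42)
print(c)
if c is not None:
    for q in c[0][:2]: print(px2w([q[0]+u0,q[1]+v0],s,82))
show("wrist","cup_b")
```

```text
t14.30 p [538.2 304.3 404.6] yaw 5.8 F [ 0.2  0.2 -0.7] w 0.996
[[[79.5 79.5 35.8]]]
[541.72031642 308.73134065  82.        ]
wrist cup_b [707.  227.5   1.5] 0.93
wrist cup_b [420.6 364.9   3.2] 0.91
wrist cup_b [543.2 311.7   2.3] 0.57
```

View pics/w9.png

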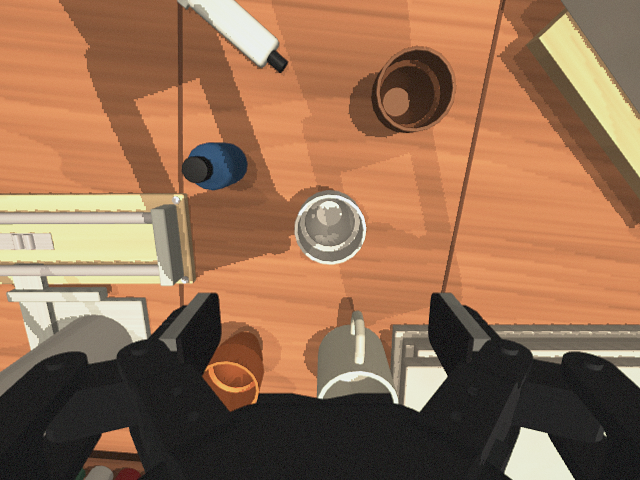

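The grey cup is at (330,229). Its surroundings are clear, with the orange cup at (235,380) and the brown one at (415,90) well away.

>>> arm_command(moves=[[[20,2,2.5],0,85],[[25,2,2.3],0,85],[[25,0,0],0,85],[[25,0,0],0,85],[[25,0,0],0,85],[[25,0,0],0,85],[[25,0,0],0,85],[[9.5,0,0],0,85]])

```text
clock: 15.2
ee_pos: [541.4, 308.6, 221.8]
tcp_rot: [[-0.004, -0.101, 0.995], [-0.002, 0.995, 0.101], [-1.0, -0.001, -0.004]]
wrist_force: [-0.2, -0.2, -0.4]
width: 0.996
```

>>> arm_command(moves=[[[0,0,0],0,85],[[0,0,0],0,58],[[0,0,0],0,55],[[0,0,0],0,55],[[0,0,0],0,55],[[0,0,0],0,55],[[0,0,0],0,55],[[0,0,0],0,55]], grip_force=40)

```text
clock: 16.0
ee_pos: [543.6, 309.5, 226.9]
tcp_rot: [[0.004, -0.101, 0.995], [0.001, 0.995, 0.101], [-1.0, 0.001, 0.004]]
wrist_force: [0.1, 0.0, 6.5]
width: 0.719
```

Run:
```python
from h import *
s=st(); s,im=wrist("w10"); st()
```

```text
t16.00 p [543.6 309.5 226.9] yaw 5.8 F [0.1 0.  6.5] w 0.719
t16.05 p [543.5 309.5 226.9] yaw 5.8 F [0.  0.9 7.1] w 0.716
```

View pics/w10.png

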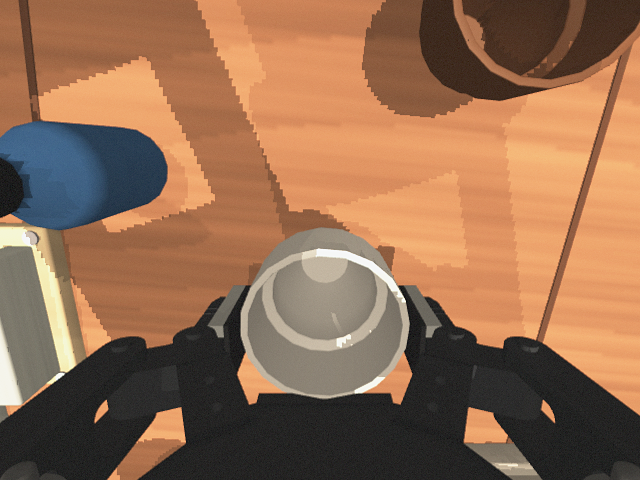

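Run:
```python
from h import *
for i,n in enumerate(["w5","w10"]):
    im=cv2.imread(f"pics/{n}.png")[225:415,230:425]
    cv2.imwrite(f"pics/d{i}.png",cv2.resize(im,(390,380),interpolation=2))
a=np.hstack([cv2.imread("pics/d0.png"),cv2.imread("pics/d1.png")]); cv2.imwrite("pics/d.png",a)
```

```text
(no output)
```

View pics/d.png

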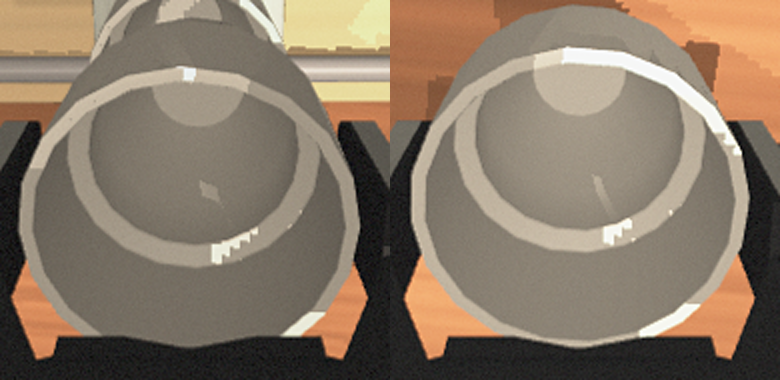

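Run:
```python
from fit import *
s=manip.read_state(); s=dict(s)
o=np.array([230,225])
L=np.array([(20,215),(40,148),(100,90),(185,67),(250,76),(325,135),(358,215),(345,290),(28,260),(62,312)])/2+o
Rr=np.array([(21,195),(43,125),(100,75),(180,48),(255,62),(318,108),(358,200),(340,270),(32,252),(70,305),(205,347),(290,325)])/2+o
for c,zt in ((L,225.4),(Rr,226.9)):
    t=s["ee_pos"][2]
    x,e=fit(c,s,t-zt+82,freez=0); print(x,e,(s["tcp_rot"].T@(np.array([x[0],x[1],t-zt+82])-s["ee_pos"])).round(2))
    x,e=fit(c,s,t-zt+82,freez=1); print(x,e,(s["tcp_rot"].T@(np.array(x)-s["ee_pos"])).round(2))
```

```text
[545.88776542 310.09749473] 1.5936148588918577 [143.41   0.15   1.86]
[546.94893781 310.05407237  80.81548374] 0.9554847688204298 [146.11   0.     2.9 ]
[542.72003286 309.52757136] 1.7395322400711741 [ 1.449e+02 -9.000e-02 -1.360e+00]
[544.31996702 309.65682452  78.94646163] 0.7901570726513754 [ 1.4796e+02 -1.3000e-01  2.4000e-01]
```

>>> arm_command(moves=[[[-15,0,0],0,55],[[-25,0,0],0,55],[[-30,0,0],0,55],[[-35,-15,-10],0,55],[[-35,-30,-15],0,55],[[-30,-35,-20],0,55],[[-18,-35,-20],0,55],[[0,-36,-19],0,55]])

```text
clock: 16.85
ee_pos: [473.9, 149.7, 417.0]
tcp_rot: [[0.007, -0.102, 0.995], [0.001, 0.995, 0.102], [-1.0, 0.0, 0.007]]
wrist_force: [0.7, -0.6, -1.6]
width: 0.718
```

>>> arm_command(moves=[[[0,-40,-4],0,55],[[0,-45,-4],0,55],[[0,-45,-5],0,55],[[0,-45,-5],0,55],[[0,-45,-5],0,55],[[0,-45,-5],0,55],[[0,-40,5],0,55],[[0,-25,20],0,55]])

```text
clock: 17.65
ee_pos: [503.6, -180.8, 413.5]
tcp_rot: [[0.0, -0.098, 0.995], [-0.001, 0.995, 0.098], [-1.0, -0.001, -0.0]]
wrist_force: [0.2, 0.5, -0.4]
width: 0.717
```

>>> arm_command(moves=[[[0,-10,30],0,55],[[0,0,30],0,55],[[0,0,25],0,55],[[0,0,20],0,55],[[0,0,8],0,55],[[0,0,0],0,55],[[0,0,0],0,55],[[0,0,0],0,55]])

```text
clock: 18.45
ee_pos: [617.3, -176.6, 412.8]
tcp_rot: [[-0.0, -0.101, 0.995], [-0.0, 0.995, 0.101], [-1.0, -0.0, -0.0]]
wrist_force: [0.6, -0.3, -1.9]
width: 0.72
```

Run:
```python
from h import *
st(); plan([621.5,-178.4,391],n=1)
```

```text
t18.45 p [ 617.3 -176.6  412.8] yaw 5.8 F [ 0.6 -0.3 -1.9] w 0.720
[[21.8, -2.2, 4.0]],-0.000
```

>>> arm_command(moves=[[[4,-1.2,2],0,55],[[6,-1,2],0,55],[[6,0,0],0,55],[[5,0,0],0,55],[[1,0,0],0,55],[[0,0,0],0,55],[[0,0,0],0,55],[[0,0,0],0,55]])

```text
clock: 19.25
ee_pos: [622.4, -178.3, 390.9]
tcp_rot: [[0.001, -0.101, 0.995], [-0.0, 0.995, 0.101], [-1.0, -0.0, 0.001]]
wrist_force: [-0.1, -0.3, -0.7]
width: 0.714
```

Run:
```python
from h import *
s=st(); s,im=wrist("w11"); cv2.imwrite("pics/c11.png",cv2.resize(im[185:285,260:390,::-1],(780,600),interpolation=cv2.INTER_CUBIC))
```

```text
t19.25 p [ 622.4 -178.3  390.9] yaw 5.8 F [-0.1 -0.3 -0.7] w 0.714
```

View pics/c11.png

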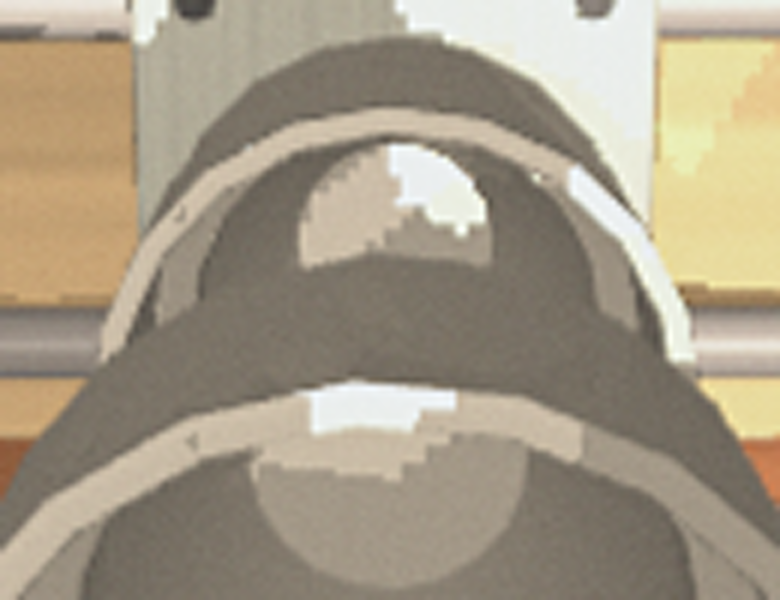

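Run:
```python
from fit import *
s=st()
o=np.array([260,185])
N=np.array([(103,355),(140,250),(230,165),(310,123),(390,108),(470,118),(580,165),(640,225),(690,345)])/6+o
H=np.array([(0,570),(70,490),(190,415),(350,380),(455,388),(580,430),(690,480),(770,550)])/6+o
C6=np.array([(103,350),(155,230),(220,162),(300,120),(395,103),(480,115),(560,150),(640,235),(688,305)])/6+[260,195]
for c,z in ((N,156),(N,151.5)): print(fit(c,s,z))
s6=dict(s); s6["ee_pos"]=np.array([618.25,-178.7,359.5])
for c,z in ((C6,124),(C6,119.5)): print(fit(c,s6,z))
```

```text
t19.30 p [ 622.4 -178.3  390.9] yaw 5.8 F [-0.1 -0.5 -1.1] w 0.717
(array([ 620.67003438, -177.6064057 ]), np.float64(0.8554580135680325))
(array([ 621.23592243, -177.54221884]), np.float64(0.43216579068995387))
(array([ 622.07115258, -177.43441251]), np.float64(0.9195966514667404))
(array([ 622.75708772, -177.37677728]), np.float64(0.7241886707772025))
```

>>> arm_command(moves=[[[5,0.5,-0.9],0,55],[[8,0,0],0,55],[[8,0,0],0,55],[[6,0,0],0,55],[[4,0,0],0,55],[[3,0,0],0,55],[[2,0,0],0,55],[[0,0,0],0,55]])

```text
clock: 20.1
ee_pos: [621.3, -177.9, 354.3]
tcp_rot: [[-0.0, -0.101, 0.995], [0.0, 0.995, 0.101], [-1.0, 0.0, -0.0]]
wrist_force: [0.2, -0.5, -1.5]
width: 0.717
```

>>> arm_command(moves=[[[2,0,0],0,55],[[2,0,0],0,55],[[2,0,0],0,55],[[2,0,0],0,55],[[2,0,0],0,55],[[1,0,0],0,55],[[0,0,0],0,55],[[0,0,0],0,55]])

```text
clock: 20.9
ee_pos: [621.4, -177.9, 343.6]
tcp_rot: [[0.0, -0.101, 0.995], [-0.0, 0.995, 0.101], [-1.0, -0.0, 0.0]]
wrist_force: [0.5, 0.5, -1.6]
width: 0.719
```

>>> arm_command(moves=[[[2,0,0],0,55],[[2,0,0],0,55],[[2,0,0],0,55],[[2,0,0],0,55],[[1.5,0,0],0,55],[[0.5,0,0],0,55],[[0,0,0],0,55],[[0,0,0],0,55]])

```text
clock: 21.7
ee_pos: [621.4, -177.9, 333.6]
tcp_rot: [[0.0, -0.101, 0.995], [-0.0, 0.995, 0.101], [-1.0, -0.0, 0.0]]
wrist_force: [-0.0, -0.1, -1.5]
width: 0.715
```

>>> arm_command(moves=[[[0,0,0],0,70],[[0,0,0],0,85],[[0,0,0],0,85],[[0,0,0],0,85],[[-5,0,0],0,85],[[-15,0,0],0,85],[[-25,0,0],0,85],[[-25,0,0],0,85]])

```text
clock: 22.5
ee_pos: [621.3, -177.9, 405.3]
tcp_rot: [[0.0, -0.101, 0.995], [-0.0, 0.995, 0.101], [-1.0, -0.0, 0.0]]
wrist_force: [-0.1, 0.1, 0.9]
width: 0.995
```

>>> arm_command(moves=[[[-20,0,20],0,85],[[0,0,30],0,85],[[0,0,30],0,85],[[0,0,10],0,85],[[0,0,0],0,85],[[0,0,0],0,85],[[0,0,0],0,85],[[0,0,0],0,85]])

```text
clock: 23.3
ee_pos: [710.3, -169.0, 424.1]
tcp_rot: [[0.0, -0.101, 0.995], [-0.0, 0.995, 0.101], [-1.0, -0.0, 0.0]]
wrist_force: [0.8, -0.9, -0.0]
width: 0.994
```

Run:
```python
from h import *
s=st(); s,im=wrist("w12"); 
for t in ["handle","notch","carriage"]: show("wrist",t)
c=manip.capture("scene"); st()
cv2.imwrite("pics/s12.png",cv2.resize(c[180:300,220:340,::-1],(600,600),interpolation=2))
```

```text
t23.30 p [ 710.3 -169.   424.1] yaw 5.8 F [ 0.8 -0.9 -0. ] w 0.994
wrist notch [607.4 -14.4  41.8] 0.59
t23.55 p [ 710.7 -168.9  423.7] yaw 5.8 F [ 0.4  0.4 -0.4] w 0.993
```

View pics/w12.png

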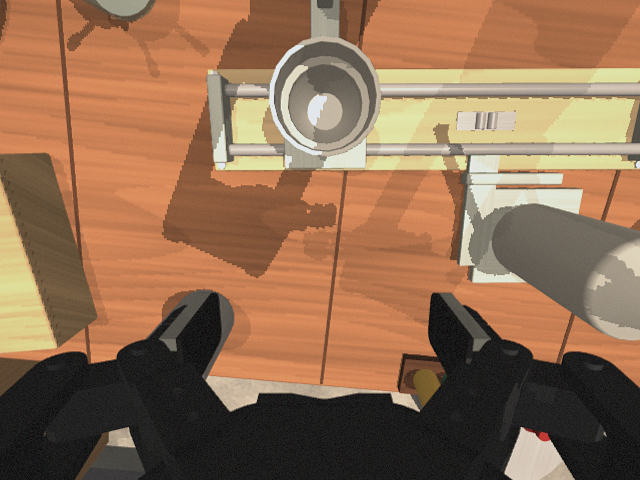

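View pics/s12.png

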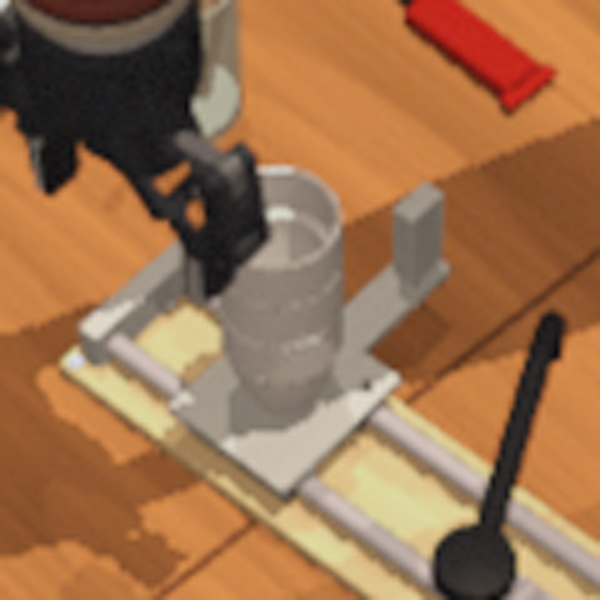

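Run:
```python
from fit import *
for n,(r0,r1,c0,c1) in {"w8":(50,165,272,382),"w12":(30,165,262,390)}.items():
    im=cv2.imread(f"pics/{n}.png")[r0:r1,c0:c1]
    cv2.imwrite(f"pics/e{n}.png",cv2.resize(im,None,fx=4.4,fy=4.4,interpolation=2))
s=manip.read_state(); o=cv2.imread("pics/w12.png")
f=4.4; e=cv2.imread("pics/ew12.png")
for t in np.linspace(0,6.28,90):
  for (x,y,z,cl) in ((620.4,-178,188,(0,0,255)),):
    u=(w2px([x+31*np.cos(t),y+31*np.sin(t),z],s)-[262,30])*f+2; cv2.circle(e,(int(u[0]),int(u[1])),2,cl,-1)
cv2.imwrite("pics/f12.png",e)
```

```text
(no output)
```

View pics/f12.png

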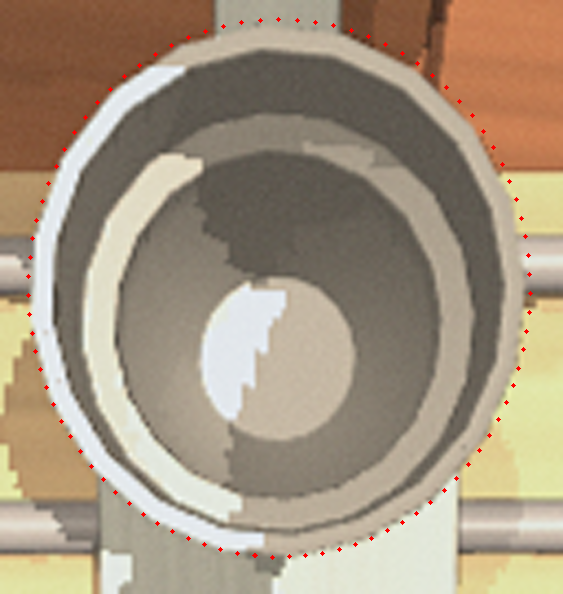

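View pics/ew8.png

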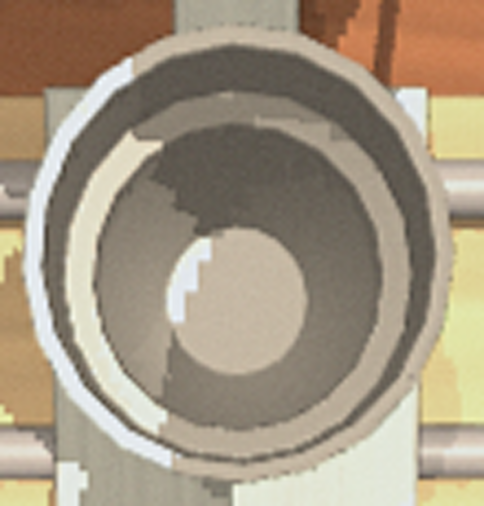

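Both cups are nested and concentric, and the rim size matches a height of about 188 mm. Next I go to the handle.

>>> arm_command(moves=[[[0,0,-20],0,85],[[0,0,-35],0,85],[[0,0,-40],0,85],[[0,0,-40],0,85],[[0,0,-35],0,85],[[10,0,-20],0,60],[[25,0,-6],0,50],[[25,0,0],0,50]])

```text
clock: 24.35
ee_pos: [515.0, -188.9, 364.1]
tcp_rot: [[0.002, -0.1, 0.995], [-0.001, 0.995, 0.1], [-1.0, -0.002, 0.002]]
wrist_force: [0.3, 0.2, 0.4]
width: 0.581
```

>>> arm_command(moves=[[[10,0,0],0,50],[[0,0,0],0,50],[[0,0,0],0,50],[[0,0,0],0,50],[[0,0,0],0,50],[[0,0,0],0,50],[[0,0,0],0,50],[[0,0,0],0,50]])

```text
clock: 25.15
ee_pos: [515.9, -188.6, 353.7]
tcp_rot: [[0.0, -0.101, 0.995], [-0.0, 0.995, 0.101], [-1.0, -0.0, 0.0]]
wrist_force: [0.6, 0.3, 0.4]
width: 0.585
```

Run:
```python
from h import *
s=st(); s,im=wrist("w13"); 
for t in ["handle","notch","carriage"]: show("wrist",t)
for p in ([515.2,-189.3,100],):print(w2px(p,s))
st()
```

```text
t25.15 p [ 515.9 -188.6  353.7] yaw 5.8 F [0.6 0.3 0.4] w 0.585
wrist handle [ 516.2 -187.7   93.4] 0.95
wrist notch [605.  -12.1  40.8] 0.72
wrist carriage [ 619.4 -181.6   38.7] 0.76
[323.98043803 246.93224461]
t25.35 p [ 515.9 -188.6  353.5] yaw 5.8 F [1.  0.7 0.1] w 0.580
```

View pics/w13.png

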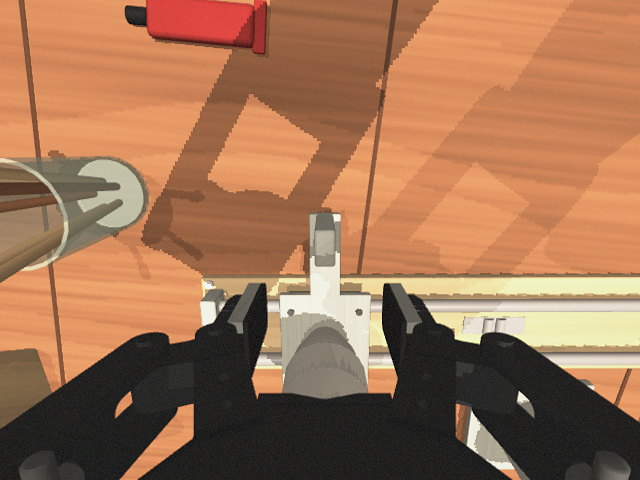

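>>> arm_command(moves=[[[10,0,0],0,50],[[18,0,0],0,50],[[20,0,0],0,50],[[20,0,0],0,50],[[18,0,0],0,50],[[15,0,0],0,50],[[10,0,0],0,50],[[0,0,0],0,50]])

```text
clock: 26.15
ee_pos: [515.2, -188.3, 240.6]
tcp_rot: [[-0.003, -0.101, 0.995], [0.002, 0.995, 0.101], [-1.0, 0.002, -0.003]]
wrist_force: [-0.6, 0.7, -0.2]
width: 0.583
```

>>> arm_command(moves=[[[0,0,0],0,30],[[0,0,0],0,20],[[0,0,0],0,12],[[0,0,0],0,5],[[0,0,0],0,5],[[0,0,0],0,5],[[0,0,0],0,5],[[0,0,0],0,5]], grip_force=50)

```text
clock: 26.95
ee_pos: [516.4, -188.9, 243.7]
tcp_rot: [[0.002, -0.101, 0.995], [-0.001, 0.995, 0.101], [-1.0, -0.001, 0.002]]
wrist_force: [-0.1, 0.5, 6.1]
width: 0.156
```

Run:
```python
from h import *
s=st(); s,im=wrist("w14"); print(s["moment"])
show("wrist","notch")
c=manip.capture("scene")
for t in ["handle","carriage","notch"]: show("scene",t)
cv2.imwrite("pics/s14.png",cv2.resize(c[150:350,200:400,::-1],(600,600),interpolation=2))
```

```text
t26.95 p [ 516.4 -188.9  243.7] yaw 5.8 F [-0.1  0.5  6.1] w 0.156
[0.16411983 0.11146069 0.08864229]
scene handle [ 518.5 -192.1   89.6] 0.95
scene carriage [ 623.2 -177.7   43.5] 0.88
scene notch [ 3.669e+02 -3.133e+02  1.000e-01] 0.68
scene notch [604.8 -13.7  44.7] 0.58
```

View pics/w14.png

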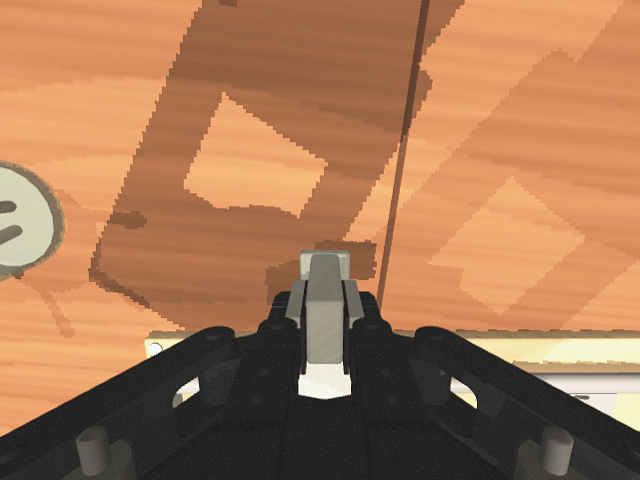

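View pics/s14.png

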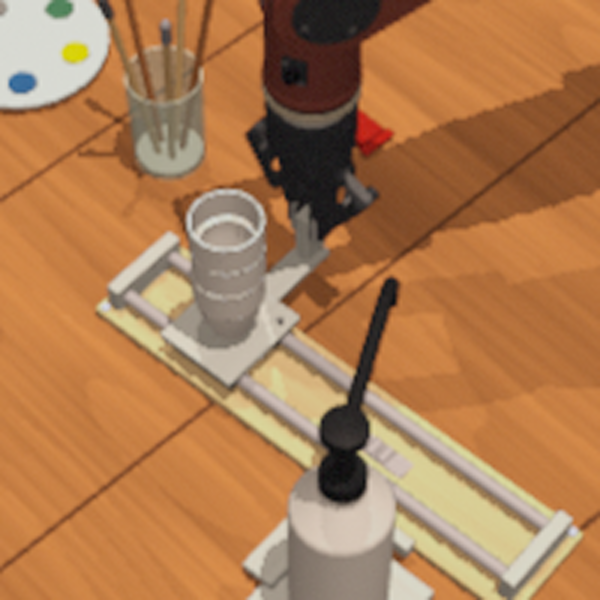

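The handle is gripped at 13.3 mm. I'll slide towards the notch, an estimated 165 mm away, moving quickly at first and then feeling for the bump.

>>> arm_command(moves=[[[0,3,0],0,5],[[0,7,0],0,5],[[0,10,0],0,5],[[0,12,0],0,5],[[0,12,0],0,5],[[0,12,0],0,5],[[0,10,0],0,5],[[0,4,0],0,5]])

```text
clock: 28.05
ee_pos: [509.1, -118.5, 243.7]
tcp_rot: [[0.002, -0.102, 0.995], [-0.001, 0.995, 0.102], [-1.0, -0.001, 0.001]]
wrist_force: [-1.8, -2.4, 6.7]
width: 0.154
```

Run:
```python
from h import *
s=st(); y=np.array([-.101,.995]); print((s["ee_pos"][:2]-[516.4,-188.9])@y)
```

```text
t28.05 p [ 509.1 -118.5  243.7] yaw 5.8 F [-1.8 -2.4  6.7] w 0.154
70.79633131748778
```

>>> arm_command(moves=[[[-0.8,3,0],0,5],[[-0.7,7,0],0,5],[[0,10,0],0,5],[[0,12,0],0,5],[[0,12,0],0,5],[[0,10,0],0,5],[[0,5,0],0,5],[[0,1,0],0,5]])

```text
clock: 28.85
ee_pos: [502.9, -58.3, 243.8]
tcp_rot: [[0.001, -0.102, 0.995], [0.0, 0.995, 0.102], [-1.0, 0.0, 0.001]]
wrist_force: [5.8, -1.1, -4.3]
width: 0.151
```

>>> arm_command(moves=[[[0,2,0],0,5],[[0,2,0],0,5],[[0,2,0],0,5],[[0,2,0],0,5],[[0,1,0],0,5],[[0,1,0],0,5],[[0,0,0],0,5],[[0,0,0],0,5]])

```text
clock: 29.65
ee_pos: [501.9, -48.8, 243.8]
tcp_rot: [[0.001, -0.101, 0.995], [0.0, 0.995, 0.101], [-1.0, 0.0, 0.001]]
wrist_force: [5.9, 0.5, -4.3]
width: 0.154
```

```bash
cat > p.py <<'E'
from h import *
s=st(); y=np.array([-.101,.995]); print("prog",(s["ee_pos"][:2]-[516.4,-188.9])@y,"along F",s["wrist_force"][:2]@y)
E
python3 p.py
python3 - <<'E'
from h import *
c=manip.capture("scene"); show("scene","carriage"); show("scene","notch"); show("scene","handle")
cv2.imwrite("pics/s15.png",cv2.resize(c[150:350,200:400,::-1],(600,600),interpolation=2))
E
```

```text
t29.65 p [501.9 -48.8 243.8] yaw 5.8 F [ 5.9  0.5 -4.3] w 0.154
prog 140.82614990440402 along F -0.11154918754761134
scene carriage [608.  -38.1  42. ] 0.87
scene notch [604.8 -13.8  41.7] 0.83
scene handle [503.2 -44.4  90.4] 0.67
```

View pics/s15.png

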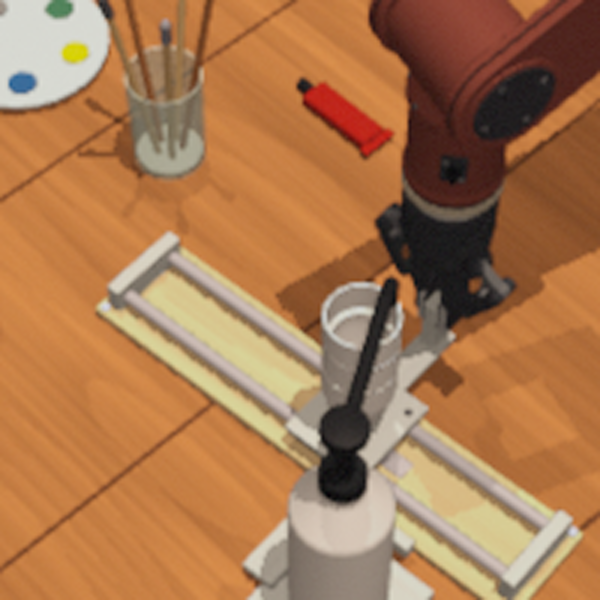

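>>> arm_command(moves=[[[0.3,1,0.5],0,5],[[0.3,1,0.5],0,5],[[0,1,0],0,5],[[0,1,0],0,5],[[0,1,0],0,5],[[0,1,0],0,5],[[0,0,0],0,5],[[0,0,0],0,5]])

```text
clock: 30.65
ee_pos: [501.8, -43.1, 243.7]
tcp_rot: [[-0.001, -0.101, 0.995], [-0.0, 0.995, 0.101], [-1.0, 0.0, -0.001]]
wrist_force: [-1.9, -1.0, 5.2]
width: 0.154
```

```bash
python3 p.py
```

```text
t30.65 p [501.8 -43.1 243.7] yaw 5.8 F [-1.9 -1.   5.2] w 0.154
prog 146.5442273734792 along F -0.7950151084031646
```

>>> arm_command(moves=[[[-0.3,0.5,-0.2],0,5],[[0,0.5,0],0,5],[[0,0.5,0],0,5],[[0,0.5,0],0,5],[[0,0.5,0],0,5],[[0,0.5,0],0,5],[[0,0.5,0],0,5],[[0,0,0],0,5]])

```text
clock: 31.45
ee_pos: [501.4, -39.7, 243.7]
tcp_rot: [[-0.001, -0.101, 0.995], [0.0, 0.995, 0.101], [-1.0, 0.0, -0.001]]
wrist_force: [-3.1, -2.6, 5.1]
width: 0.153
```

```bash
python3 p.py
```

```text
t31.45 p [501.4 -39.7 243.7] yaw 5.8 F [-3.1 -2.6  5.1] w 0.153
prog 149.93870345413626 along F -2.241251995066458
```

>>> arm_command(moves=[[[0,0.5,0],0,5],[[0,0.5,0],0,5],[[0,0.5,0],0,5],[[0,0.5,0],0,5],[[0,0.5,0],0,5],[[0,0.5,0],0,5],[[0,0,0],0,5],[[0,0,0],0,5]])

```text
clock: 32.25
ee_pos: [501.1, -36.7, 243.7]
tcp_rot: [[-0.001, -0.101, 0.995], [0.0, 0.995, 0.101], [-1.0, 0.0, -0.001]]
wrist_force: [-3.5, -1.7, 6.3]
width: 0.158
```

```bash
python3 p.py
```

```text
t32.25 p [501.1 -36.7 243.7] yaw 5.8 F [-3.5 -1.7  6.3] w 0.158
prog 152.95877120129776 along F -1.3076436503701805
```

>>> arm_command(moves=[[[-0.3,0.5,-0.3],0,5],[[0,0.5,0],0,5],[[0,0.5,0],0,5],[[0,0.5,0],0,5],[[0,0.5,0],0,5],[[0,0.5,0],0,5],[[0,0,0],0,5],[[0,0,0],0,5]])

```text
clock: 33.05
ee_pos: [500.7, -34.8, 243.8]
tcp_rot: [[0.0, -0.101, 0.995], [-0.002, 0.995, 0.101], [-1.0, -0.002, -0.0]]
wrist_force: [0.6, -7.6, -1.9]
width: 0.154
```

```bash
python3 p.py
```

```text
t33.05 p [500.7 -34.8 243.8] yaw 5.8 F [ 0.6 -7.6 -1.9] w 0.154
prog 154.90508557470972 along F -7.619806794266078
```

Resistance rose to 7.6 N, which is the first bump. I'll continue slowly.

>>> arm_command(moves=[[[0,0.5,0],0,5],[[0,0.5,0],0,5],[[0,0.5,0],0,5],[[0,0.5,0],0,5],[[0,0.5,0],0,5],[[0,0.5,0],0,5],[[0,0,0],0,5],[[0,0,0],0,5]])

```text
clock: 33.85
ee_pos: [500.4, -32.1, 243.8]
tcp_rot: [[0.0, -0.101, 0.995], [-0.002, 0.995, 0.101], [-1.0, -0.002, -0.0]]
wrist_force: [-0.6, -9.5, -2.2]
width: 0.152
```

```bash
python3 p.py
```

```text
t33.85 p [500.4 -32.1 243.8] yaw 5.8 F [-0.6 -9.5 -2.2] w 0.152
prog 157.66200453226512 along F -9.397932291214483
```

>>> arm_command(moves=[[[0,0.5,0],0,5],[[0,0.5,0],0,5],[[0,0.5,0],0,5],[[0,0.5,0],0,5],[[0,0,0],0,5],[[0,0,0],0,5],[[0,0,0],0,5],[[0,0,0],0,5]])

```text
clock: 34.65
ee_pos: [500.1, -29.0, 243.8]
tcp_rot: [[-0.0, -0.101, 0.995], [-0.0, 0.995, 0.101], [-1.0, -0.0, -0.0]]
wrist_force: [-0.0, -5.3, -3.7]
width: 0.154
```

```bash
python3 p.py
```

```text
t34.65 p [500.1 -29.  243.8] yaw 5.8 F [-0.  -5.3 -3.7] w 0.154
prog 160.7317429022408 along F -5.2916312150666
```

>>> arm_command(moves=[[[0,0.5,0],0,5],[[0,0.5,0],0,5],[[0,0.5,0],0,5],[[0,0.5,0],0,5],[[0,0,0],0,5],[[0,0,0],0,5],[[0,0,0],0,5],[[0,0,0],0,5]])

```text
clock: 35.45
ee_pos: [499.9, -26.6, 243.8]
tcp_rot: [[-0.0, -0.101, 0.995], [0.001, 0.995, 0.101], [-1.0, 0.001, -0.0]]
wrist_force: [2.1, 1.0, -5.1]
width: 0.157
```

```bash
python3 p.py
```

```text
t35.45 p [499.9 -26.6 243.8] yaw 5.8 F [ 2.1  1.  -5.1] w 0.157
prog 163.20073480023632 along F 0.8230192244138326
```

>>> arm_command(moves=[[[0.3,0.5,0],0,5],[[0,0.5,0],0,5],[[0,0.5,0],0,5],[[0,0,0],0,5],[[0,0,0],0,5],[[0,0,0],0,5],[[0,0,0],0,5],[[0,0,0],0,5]])

```text
clock: 36.25
ee_pos: [499.8, -25.3, 243.8]
tcp_rot: [[-0.0, -0.101, 0.995], [0.0, 0.995, 0.101], [-1.0, 0.0, -0.0]]
wrist_force: [-1.5, -1.9, -0.1]
width: 0.154
```

```bash
python3 p.py
```

```text
t36.25 p [499.8 -25.3 243.8] yaw 5.8 F [-1.5 -1.9 -0.1] w 0.154
prog 164.4250301243023 along F -1.7661420743045
```

```bash
cat > q.py <<'E'
from h import *
y=np.array([-.101,.995]); F=[];X=[]
for i in range(6):
    manip.capture("scene"); s=manip.read_state(); F.append(s["wrist_force"]); X.append((s["ee_pos"][:2]-[516.4,-188.9])@y)
F=np.array(F); print("t",s["clock"],"prog",np.mean(X),"alongF",(F[:,:2]@y).round(1),(F[:,:2]@y).mean(),"F",F.mean(0).round(1))
E
python3 q.py
```

```text
t 36.55 prog 164.4327608904978 alongF [ 0.1 -0.2  0.5 -0.6 -0.4 -0.3] -0.1495777062829797 F [-1.7 -0.3  0.2]
```

>>> arm_command(moves=[[[0,0.5,0],0,5],[[0,0.5,0],0,5],[[0,0,0],0,5],[[0,0,0],0,5],[[0,0,0],0,5],[[0,0,0],0,5],[[0,0,0],0,5],[[0,0,0],0,5]])

```text
clock: 37.35
ee_pos: [499.7, -24.3, 243.8]
tcp_rot: [[-0.0, -0.101, 0.995], [0.0, 0.995, 0.101], [-1.0, 0.0, -0.0]]
wrist_force: [-4.4, -1.3, 2.7]
width: 0.156
```

```bash
python3 q.py
```

```text
t 37.65 prog 165.41139423809702 alongF [-0.2  1.1  0.4 -1.1  0.3 -0.1] 0.06369610371914315 F [-4.5 -0.4  3.2]
```

>>> arm_command(moves=[[[-0.2,0.5,-0.4],0,5],[[0,0.5,0],0,5],[[0,0,0],0,5],[[0,0,0],0,5],[[0,0,0],0,5],[[0,0,0],0,5],[[0,0,0],0,5],[[0,0,0],0,5]])

```text
clock: 38.45
ee_pos: [499.4, -23.4, 243.8]
tcp_rot: [[0.001, -0.101, 0.995], [0.0, 0.995, 0.101], [-1.0, -0.0, 0.001]]
wrist_force: [4.8, -0.8, -6.4]
width: 0.153
```

```bash
python3 q.py
```

```text
t 38.75 prog 166.3493170515894 alongF [-1.  -0.4 -0.9 -1.9 -2.  -1.3] -1.2527865403592369 F [ 5.  -0.8 -7.9]
```

>>> arm_command(moves=[[[0.2,0.4,0.25],0,5],[[0,0.4,0],0,5],[[0,0,0],0,5],[[0,0,0],0,5],[[0,0,0],0,5],[[0,0,0],0,5],[[0,0,0],0,5],[[0,0,0],0,5]])

```text
clock: 39.55
ee_pos: [499.5, -23.0, 243.8]
tcp_rot: [[0.0, -0.101, 0.995], [-0.001, 0.995, 0.101], [-1.0, -0.001, 0.0]]
wrist_force: [3.6, -3.6, -6.3]
width: 0.156
```

```bash
python3 q.py
```

```text
t 39.85 prog 166.7682026770831 alongF [-4.4 -3.9 -4.  -4.7 -3.9 -3.6] -4.067801467821386 F [ 3.8 -3.7 -5.4]
```

>>> arm_command(moves=[[[0.2,-0.5,0.2],0,5],[[0,0,0],0,5],[[0,0,0],0,5],[[0,0,0],0,5],[[0,0,0],0,5],[[0,0,0],0,5],[[0,0,0],0,5],[[0,0,0],0,5]])

```text
clock: 40.65
ee_pos: [499.6, -23.2, 243.8]
tcp_rot: [[-0.0, -0.101, 0.995], [-0.0, 0.995, 0.101], [-1.0, -0.0, -0.0]]
wrist_force: [-3.1, -2.6, 3.8]
width: 0.156
```

```bash
python3 q.py
python3 - <<'E'
from h import *
for c in ["top","scene","wrist"]:
    im=manip.capture(c); cv2.imwrite(f"pics/{c}20.png",im[:,:,::-1])
    for t in ["carriage","notch"]: show(c,t)
st()
a=cv2.imread("pics/scene20.png")[150:350,200:400]; cv2.imwrite("pics/s20.png",cv2.resize(a,(600,600),interpolation=2))
a=cv2.imread("pics/top20.png")[120:320,200:400]; cv2.imwrite("pics/t20.png",cv2.resize(a,(600,600),interpolation=2))
E
```

```text
t 40.95 prog 166.61488385523162 alongF [-2.3 -2.4 -2.3 -2.1 -1.8 -2.1] -2.1619499618921854 F [-4.2 -2.6  5.1]
top carriage [604.9 -14.3  39.1] 0.63
top notch [379.9 213.9   1. ] 0.7
scene carriage [602.9 -11.6  40.7] 0.62
scene carriage [ 534.5 -588.     1.7] 0.51
scene carriage [ 511.6 -386.2    1.3] 0.44
t41.40 p [499.6 -23.2 243.7] yaw 5.8 F [-3.8 -2.5  5.6] w 0.154
```

View pics/s20.png

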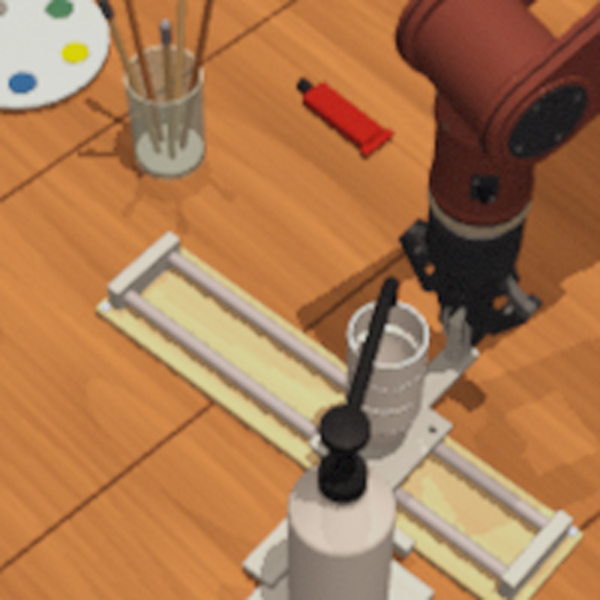

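View pics/t20.png

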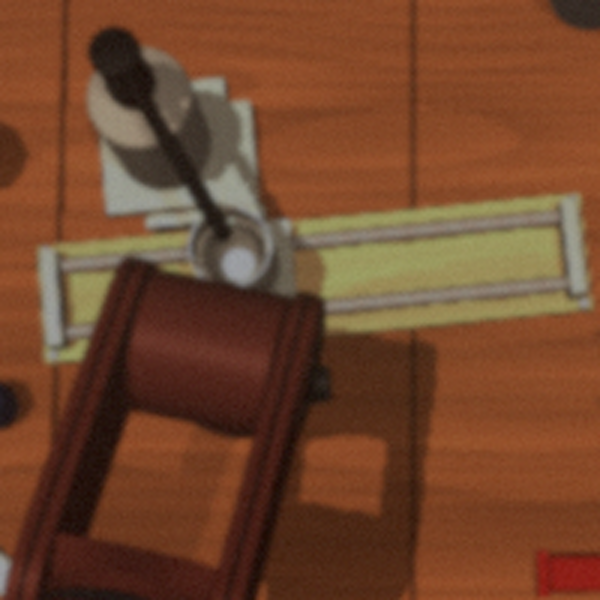

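View pics/wrist20.png

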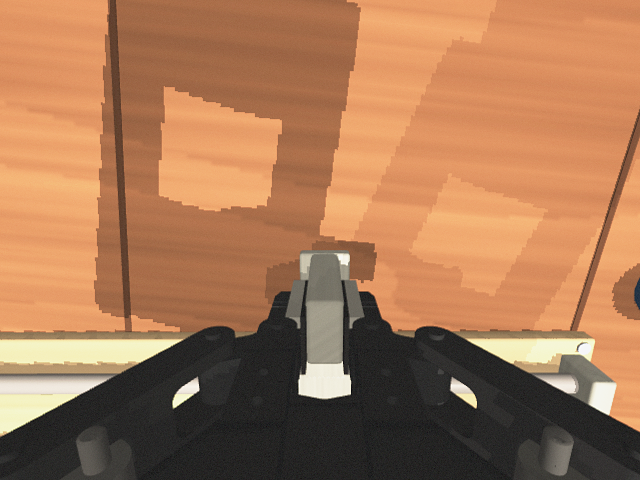

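>>> arm_command(moves=[[[-0.15,-0.3,-0.2],0,5],[[0,0,0],0,5],[[0,0,0],0,5],[[0,0,0],0,5],[[0,0,0],0,5],[[0,0,0],0,5],[[0,0,0],0,5],[[0,0,0],0,5]])

```text
clock: 42.2
ee_pos: [499.5, -23.3, 243.7]
tcp_rot: [[0.0, -0.101, 0.995], [0.0, 0.995, 0.101], [-1.0, 0.0, 0.0]]
wrist_force: [-2.9, -0.0, 5.4]
width: 0.158
```

```bash
python3 q.py
```

```text
t 42.5 prog 166.4692149465757 alongF [0.3 0.5 0.3 0.7 1.5 0.7] 0.6586249663477365 F [-3.   0.4  5.1]
```

Run:
```python
from h import *
st(); print(manip.close_job()); st()
```

```text
t42.50 p [499.5 -23.3 243.7] yaw 5.8 F [-2.8  0.4  5.5] w 0.155
the job is handed in; nothing more can be done
None
the job is handed in; nothing more can be done
```

I nested both grey cups in the carriage's fixed cup, slid the carriage by its handle into the notch, and handed the job in at 42.5 s, still gripping the handle.

**Cups:** Neither cup met resistance going in. Each was released within about 1 mm of its seat. The wrist view showed the rims concentric at the expected height; I did not press on the stack to confirm.

**Notch:** Resistance rose to about 9 N at the first bump, dropped away past the top, then rose sharply to 4 N at 166.8 mm of travel. I read that rise as the detent and backed off to 166.5 mm, where the force along the rail was about +0.7 N. The click itself was gentle rather than sharp.

**Checks that disagreed:**
- In the last pictures the network put the carriage at (604.9, -14.3) and (602.9, -11.6). The notch averaged (605, -13.6) earlier, so they agree to about 3 mm.
- The network no longer found the notch under the deck; its one hit there was false.
- A sideways and vertical load of about 3 to 5 N remains on the handle grip.

The bystanders in the last pictures, including the brush jar, red tube and pump, look undisturbed. The mug, palette and decoy cups fell outside the crops I viewed, so I did not recheck them.

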